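Pack the instrument kit tray

ROBOT

A 6-joint arm with a two-finger parallel gripper is mounted at the origin on the work surface. World frame = base frame: x ahead of the robot, y to its left, z up, the work surface at z = 0. Lengths are in mm, angles in degrees, forces in N, time in s.
With the tool pointing down it reaches from about 300 to 850 mm from the base axis. Payload 4.2 kg.
Tool frame: the origin (TCP) lies between the finger pads; the fingertips stand 22 mm ahead of it and the grasp point (between the pads) lies 3 mm ahead of it; z points along the fingers, y is the direction in which the jaws open and shut (so a half turn about z gives the same grasp; the last joint's range is limited). The gripper opens to 91 mm and grips with 3 to 60 N. Pads are 32 mm wide; open, the fingers measure 118 mm over their backs; the gripper's body (76 mm by 178 mm) begins 60 mm behind the grasp point.
Start: joints at [73.625, 18.312, 89.639, -0, 72.044, -1.146], TCP at [151.043, 554.822, 235.976] pointing down, gripper open.
Joint ranges: [-177.97, 177.97], [-48.28, 115.42], [12.27, 149.76], [-77.06, 257.06], [2.81, 150.46], [-146.56, 146.56]. Speed limits (degrees/s): [147.25, 147.25, 180, 180, 180, 180].

INTERFACE

Orientations are given as [roll, pitch, yaw] about the fixed x, y, z axes, in that order (R = Rz(yaw) Ry(pitch) Rx(roll)).
In Python, from workcell import telemetry, cams, env gives the robot as it stands.
- The arm moves only by the shell command python3 -m inch 'ROWS' [FORCE]. ROWS is JSON, a list of rows, each an object of numbers: "x", "y", "z": the shift along the tool's x, y, z in cm; "yaw": the turn about the tool's z in units of 5 degrees (1.0 is 5 degrees); "gripper": the gripper's target within -1 to 1 (fully open at 1, half-way at 0, shut at -1). A call has 1 to 12 rows; each row shifts and turns the commanded pose from where the row before left it, along the tool's axes as they then stand; what a row does not reach is not made up. A row lasts 1/12 s, in which the tool goes at most 41.7 mm and 7.16 degrees, less where a joint would pass 70% of its speed; a pose out of reach is approached as far as the arm can. A call is refused whole if a number of a shift passes 4.17 or a number of a turn 1, either way. A call with a gripper value outside its range is refused whole. The fingers move at their own pace and stop on an object; FORCE is the grip in N (left out, the last holds). Time passes only in rows, so rows that do not move let the fingers close. It gives the time, the measured TCP pose, the force and the opening at its end, in the units of the state.
- telemetry.state(): the state, without advancing time (a new reading comes with each control period).
- cams.grab_frame(name): name is "side" or "top" or "wrist"; returns a dict with "pixels" (384x512x3 uint8, red, green, blue), "mtx" (3x3 intrinsics, pixels), "rvec" (rotation vector, rad) and "tvec" (3), from world to camera coordinates, as OpenCV has them. Camera axes: x right, y down, z forward; pixel columns grow to the right and rows downward; lengths in mm; the calibration is good to about 2 mm. The wrist camera is an equidistant fisheye: a pixel r from the principal point sees the ray r / f radians off the axis. A picture is of the moment at which its call begins. There is no depth.
- env.job_done(): hands the job in, once; it reports no verdict.
The state is a dict: "time_s": time; "qpos": joint angles; "qvel": joint speeds; "effort": joint torques, N m; "ee_pos": TCP position; "ee_rot": TCP orientation; "force": force on the tool from outside, world axes, zero at the start; "torque": the same for the moment, N m; "gripper_width": finger opening in mm.
Only numpy, scipy, OpenCV 4.12 (cv2) and the standard library are available. Lean on these libraries where they do the work, as an engineer would, in place of code of your own. Each camera call takes 0.05 s, during which the arm holds its last target. There are 200 camera calls.

TASK

Pack the blue kit tray for the next instrument: stand the large olive canister in the tray's big bay, then the medium olive one inside it, then the small olive one inside that, and stand the two brass-faced black knobs upright in the two small bays, one in each (either way round, at any time). Leave the bare-metal canister, the black knob without brass, the instrument housing and the screwdriver where they are. Set each thing down rather than dropping it, and leave everything upright, let go and at rest.

Things in the scene. Friction and masses are not known exactly. Their poses are not given: they have to be found in the camera images.
- tray: blue open tray (dark blue walls, light blue floor) fixed to the bench, 164 mm (its x) by 124 mm (its y), walls 14 mm high and 4 mm thick, floor 4 mm thick; origin at the centre of its underside, on the bench, z up; it may be turned to any heading. Big bay: 92 by 116 mm, centre at x = -32 mm, y = 0 in the tray's frame. Two small bays side by side: each 60 mm (x) by 56 mm (y), centres at x = +48 mm, y = +30 mm and y = -30 mm
- large_mid (a point): centre, half-way up, of the large round open-topped canister with a closed bottom, standing upright on its base: olive green, outer diameter 62 mm, height 40 mm, wall 3 mm, bottom 4 mm thick; z up along its axis
- medium_mid (a point): centre, half-way up, of the medium round open-topped canister with a closed bottom, standing upright on its base: olive green, outer diameter 42 mm, height 62 mm, wall 3 mm, bottom 4 mm thick; z up along its axis; stands inside the large one and rises out of it
- small_mid (a point): centre, half-way up, of the small round open-topped canister with a closed bottom, standing upright on its base: olive green, outer diameter 24 mm, height 80 mm, wall 3 mm, bottom 4 mm thick; z up along its axis; stands inside the medium one and rises out of it
- coarse_mid (a point): centre, half-way up, of the wider brass-faced knob: a ribbed black cylinder, diameter 36 mm, height 36 mm, standing upright on its flat base; z up along its axis; round brass plate on its top
- fine_mid (a point): centre, half-way up, of the narrower brass-faced knob: a ribbed black cylinder, diameter 28 mm, height 36 mm, standing upright on its flat base; z up along its axis; round brass plate on its top
- bare_mid (a point): centre, half-way up, of the look-alike round open-topped canister with a closed bottom, standing upright on its base: bare silver aluminium, outer diameter 42 mm, height 62 mm, wall 3 mm, bottom 4 mm thick; z up along its axis; not part of the kit, leave it
- plain_mid (a point): centre, half-way up, of the look-alike knob: a ribbed black cylinder, diameter 36 mm, height 36 mm, standing upright on its flat base; z up along its axis; all black on top, no brass; not part of the kit, leave it
- housing: half-finished olive instrument housing, a block 100 mm (x) by 70 mm (y) by 86 mm high with a black bore and a small black knob standing 24 mm out on its +y side; origin at the centre of its underside; loose, leave it
- driver: screwdriver with a purple handle lying on the bench beyond the tray, 170 mm long along its x; up to about 30 mm high; loose, leave it
Not all that is in view belongs to the job. What is shaped like the part that bears fine_mid but purple is not meant.

How it is judged:
By the outcome, as a careful person would: the job done as asked, in the order asked, and still so for the second after the job is handed in, with the robot touching nothing.
It also fails if it takes over 107 s, if anything falls off the work surface, if the arm or the gripper's body presses on something with over 40 N, if the wrist force passes 120 N, or if a joint passes its speed limit or range.

## Working session

There is one attempt and no reset: what is moved stays moved. The work goes in short steps, Python scripts to look and compute and a shell command to move; the robot and the scene stay as the last step left them, time stands still between calls to the robot, and variables do not carry over. Pictures are saved under pics/ and viewed, about 12 in all and at most 16, crops included, and the job is handed in when it is done.

```bash
ls; mkdir -p pics
cat > h.py <<'E'
import numpy as np, cv2
from workcell import telemetry, cams, env
def grab(n):
    f=cams.grab_frame(n); np.savez(f'/tmp/{n}.npz',**{k:np.array(f[k]) for k in ('pixels','mtx','rvec','tvec')}); return f
def load(n): return dict(np.load(f'/tmp/{n}.npz'))
def save(f,p,crop=None,s=1):
    im=cv2.cvtColor(np.array(f['pixels']),cv2.COLOR_RGB2BGR)
    if crop: im=im[crop[1]:crop[3],crop[0]:crop[2]]
    cv2.imwrite(p,cv2.resize(im,None,fx=s,fy=s,interpolation=cv2.INTER_CUBIC))
def ray(f,u,v,fish=False):
    K=np.array(f['mtx']);R=cv2.Rodrigues(np.array(f['rvec'],float))[0];t=np.array(f['tvec'],float).ravel()
    x=(u-K[0,2])/K[0,0];y=(v-K[1,2])/K[1,1]
    if fish:
        r=np.hypot(x,y);s=np.sin(r)/max(r,1e-9);d=np.array([x*s,y*s,np.cos(r)])
    else: d=np.array([x,y,1.])
    d=R.T@d; return -R.T@t,d/np.linalg.norm(d)
def onplane(f,u,v,z,fish=False):
    o,d=ray(f,u,v,fish); return o+d*(z-o[2])/d[2]
def proj(f,P,fish=False):
    K=np.array(f['mtx']);R=cv2.Rodrigues(np.array(f['rvec'],float))[0];c=R@np.array(P,float)+np.array(f['tvec'],float).ravel()
    n=np.hypot(c[0],c[1])
    if fish: a=np.arctan2(n,c[2])/max(n,1e-9);q=c[:2]*a
    else: q=c[:2]/c[2]
    return K[0,0]*q[0]+K[0,2],K[1,1]*q[1]+K[1,2]
def tri(r1,r2):
    (o1,d1),(o2,d2)=r1,r2
    s=np.linalg.lstsq(np.c_[d1,-d2],o2-o1,rcond=None)[0]
    a,b=o1+s[0]*d1,o2+s[1]*d2; return (a+b)/2,np.linalg.norm(a-b)
E
python3 - <<'E'
from h import *
for n in('top','side','wrist'):
    f=grab(n);save(f,f'pics/{n}0.png',s=1.5); print(n,ray(f,256,192)[0].round())
print(telemetry.state())
E
```

```text
pics
top [ 389.  -17. 1182.]
side [ 309. -739.  547.]
wrist [ 85. 573. 384.]
{'time_s': 0.15, 'qpos': array([ 7.36259129e+01,  1.83442491e+01,  8.96873858e+01,  7.80234161e-04,
        7.20458821e+01, -1.14600088e+00]), 'qvel': array([-0.05690554, -0.02861468, -0.15004173,  0.05950025, -0.04266796,
       -0.08237152]), 'effort': array([ 8.18296176e-04, -4.12773407e+01, -2.32151806e+01,  7.29719899e-02,
        4.34489571e-02, -1.08545503e-04]), 'ee_pos': array([150.93227319, 554.4894159 , 235.32325033]), 'ee_rot': array([-1.79922513e+02, -2.29211774e-03,  1.64771671e+02]), 'force': array([-5.66222027e-02,  5.49676616e-05,  3.04350949e-01]), 'torque': array([ 0.02209148, -0.0423934 , -0.03765446]), 'gripper_width': 91.38330979690623}
```

View pics/top0.png

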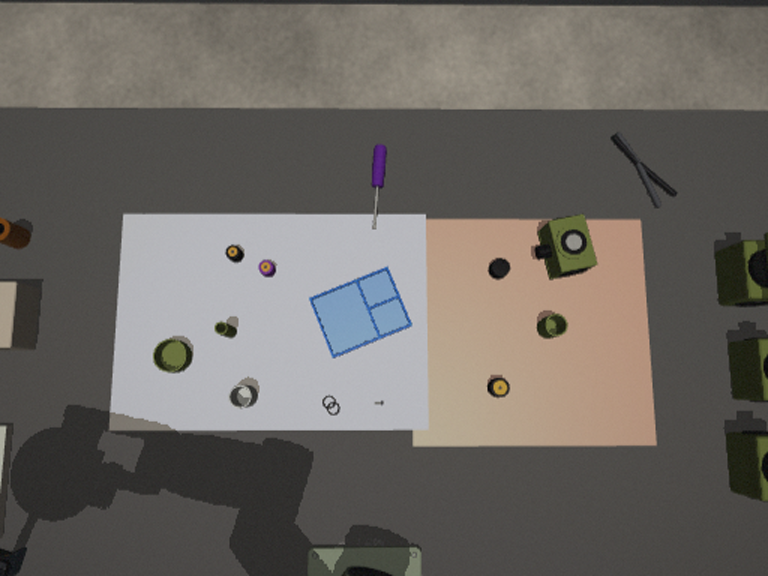

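View pics/side0.png

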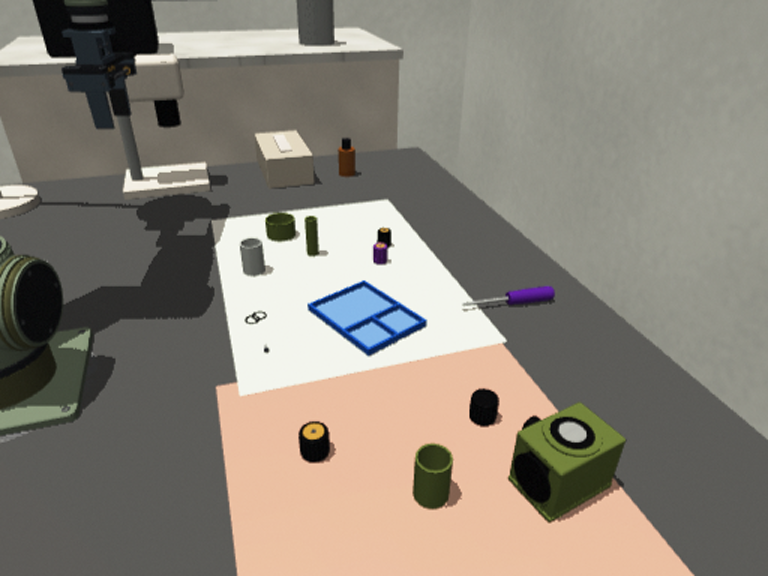

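The top view (1.5x pixels) shows the large canister at (172,355), small (226,328), medium (552,325), wide brass knob (499,386), narrow brass knob (234,253) with its purple look-alike at (267,268), plain knob (499,268), bare canister (244,395) and tray (360,312). The side view shows the same layout.

```bash
cat > m.py <<'E'
from h import *
def blobs(f,lo,hi,amin=25):
    hsv=cv2.cvtColor(np.array(f['pixels']),cv2.COLOR_RGB2HSV)
    m=cv2.inRange(hsv,np.array(lo),np.array(hi)); n,l,s,c=cv2.connectedComponentsWithStats(m)
    return [(c[i].round(1),s[i].tolist()) for i in range(1,n) if s[i][4]>=amin],m
OL=((28,70,15),(45,255,255)); BR=((10,120,90),(25,255,255)); BL=((95,80,40),(120,255,255))
E
python3 - <<'E'
from m import *
T,S=load('top'),load('side')
for n,f in(('top',T),('side',S)):
    for k,c in(('olive',OL),('brass',BR),('blue',BL)):
        b,_=blobs(f,*c,12); print(n,k,[(x[0].tolist(),x[1]) for x in b])
_,m=blobs(T,*BL)
r=cv2.findContours(m,cv2.RETR_EXTERNAL,cv2.CHAIN_APPROX_NONE)[0]; r=max(r,key=cv2.contourArea)
P=np.array([onplane(T,u,v,14)[:2] for u,v in r[:,0]],np.float32); print('tray',cv2.minAreaRect(P))
E
```

```text
top olive [([377.1, 163.6], [359, 143, 39, 43, 896]), ([492.6, 181.9], [477, 155, 35, 49, 1078]), ([367.9, 216.9], [358, 209, 20, 16, 237]), ([149.4, 219.2], [143, 215, 14, 9, 92]), ([499.1, 245.7], [486, 225, 26, 42, 934]), ([114.3, 236.6], [102, 226, 26, 22, 436]), ([498.1, 309.1], [484, 288, 28, 46, 1010])]
top brass [([2.5, 152.0], [0, 145, 6, 15, 48]), ([154.6, 167.4], [152, 165, 6, 6, 29]), ([176.7, 177.4], [174, 175, 6, 6, 23]), ([332.9, 257.8], [329, 253, 9, 10, 72])]
top blue [([239.9, 207.3], [206, 178, 69, 61, 2427])]
side olive [([186.4, 150.6], [177, 142, 20, 18, 312]), ([207.3, 156.6], [203, 144, 9, 26, 179]), ([3.5, 176.1], [0, 171, 11, 13, 33]), ([7.6, 200.8], [1, 171, 24, 61, 375]), ([4.2, 227.8], [0, 221, 12, 13, 31]), ([17.0, 253.8], [0, 230, 37, 43, 711]), ([379.8, 306.8], [339, 268, 78, 80, 2992]), ([287.8, 316.6], [276, 296, 26, 43, 919])]
side brass [([255.8, 153.0], [253, 152, 6, 3, 15]), ([208.6, 287.1], [202, 282, 14, 11, 124])]
side blue [([244.3, 210.7], [205, 187, 79, 50, 2131])]
tray ((532.13427734375, 7.9459381103515625), (124.70193481445312, 164.6436004638672), 22.138303756713867)
```

Run:
```python
from m import *
T,S=load('top'),load('side')
for n,a,b in (('coarse top',(332.9,257.8),(208.6,287.1)),('fine top',(154.6,167.4),(255.8,153)),('medium',(367.9,216.9),(287.8,316.6)),('small',(149.4,219.2),(207.3,156.6)),('large',(114.3,236.6),(186.4,150.6))):
    p,e=tri(ray(T,*a),ray(S,*b)); print(n,p.round(1),e.round(1))
h=np.radians(-67.9);R=np.array([[np.cos(h),-np.sin(h)],[np.sin(h),np.cos(h)]]);c=np.array([532.1,7.9])
for q in((-32,0),(48,30),(48,-30)): print(q,(c+R@q).round(1))
s=telemetry.state();W=load('wrist');o,_=ray(W,0,0);print(s['ee_rot'],cv2.Rodrigues(W['rvec'])[0].round(2), o, W['mtx'])
```

```text
coarse top [ 387.6 -250.7   37.9] 1.1
fine top [644.2 252.   36.8] 1.0
medium [ 501.2 -354.    35. ] 2.0
small [494.8 260.   42.2] 1.9
large [447.6 361.8  21.7] 2.0
(-32, 0) [520.1  37.5]
(48, 30) [578.  -25.3]
(48, -30) [522.4 -47.9]
[-1.79922513e+02 -2.29211774e-03  1.64771671e+02] [[ 0.26  0.96 -0.  ]
 [ 0.93 -0.25  0.25]
 [ 0.24 -0.07 -0.97]] [ 84.71512309 572.95484113 383.83443301] [[297.31863964   0.         262.67131831]
 [  0.         297.31863964 190.88248674]
 [  0.           0.           1.        ]]
```

View pics/wrist0.png

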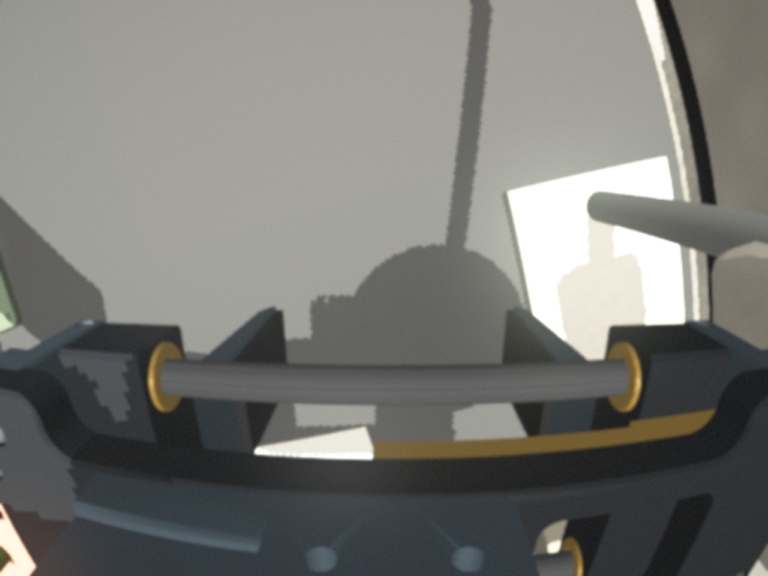

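The wrist view shows the open fingers over bare bench, at about columns 280–505. I'll turn the tool so the jaws lie along the tray's y, then hover over the large canister.

```bash
python3 -m inch '[{"yaw":1},{"yaw":1},{"yaw":1},{"yaw":1},{"yaw":1},{"yaw":1},{"yaw":1},{"yaw":1},{"yaw":1},{"yaw":1},{"yaw":0.53}]' 15
python3 -m inch '[{"x":-2.64,"y":1.84,"z":0.69},{"x":-2.64,"y":1.84,"z":0.69},{"x":-2.64,"y":1.84,"z":0.69},{"x":-2.64,"y":1.84,"z":0.69},{"x":-2.64,"y":1.84,"z":0.69},{"x":-2.64,"y":1.84,"z":0.69},{"x":-2.64,"y":1.84,"z":0.69},{"x":-2.64,"y":1.84,"z":0.69},{"x":-2.64,"y":1.84,"z":0.69},{"x":-2.64,"y":1.84,"z":0.69},{"x":-2.64,"y":1.84,"z":0.69},{}]'
cat >> m.py <<'E'
def go(P):  # shift in tool cm from measured pose to P (mm)
    from scipy.spatial.transform import Rotation as Ro
    s=telemetry.state(); R=Ro.from_euler('xyz',s['ee_rot'],degrees=True).as_matrix()
    print('t',round(s['time_s'],2),'pos',s['ee_pos'].round(1),'rot',s['ee_rot'].round(1),'w',round(s['gripper_width'],1),'F',s['force'].round(1),'-> shift cm',(R.T@(np.array(P)-s['ee_pos'])/10).round(2))
E
python3 - <<'E'
from m import *
f=grab('wrist');save(f,'pics/w1.png',s=1.5)
go([447.6,361.8,40]); print(proj(f,[447.6,361.8,40],1))
print([(x[0].tolist(),x[1]) for x in blobs(f,*OL,100)[0]])
E
```

```text
t 0.2 pos [151.  554.6 235.5] rot [-179.9   -0.   164.8] w 91.0 F [-0.8 -0.1  0. ] -> shift cm [-33.69 -10.79  19.56]
(np.float64(199.0997990965742), np.float64(371.64820403424255))
[]invalid input
invalid input
```

View pics/w1.png

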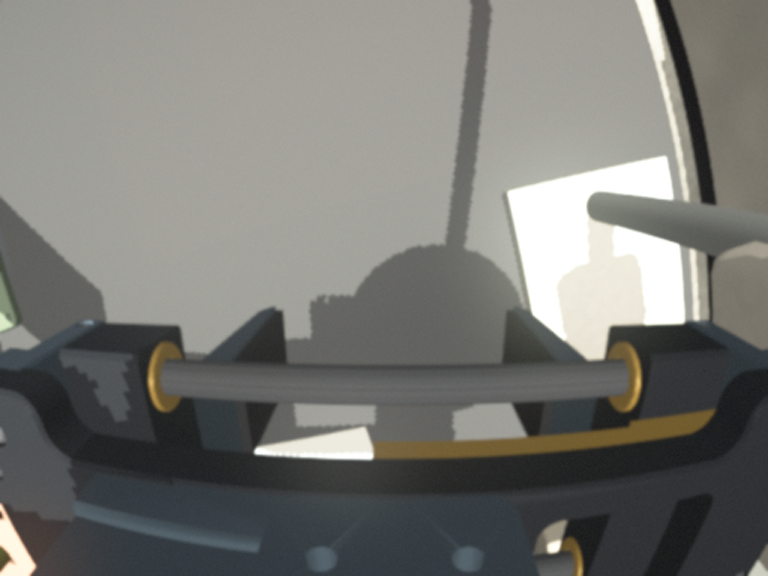

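Both calls were refused, so the view hasn't changed. Rows probably need all five keys, so I'll retry with them.

```bash
python3 -m inch '[{"x":0,"y":0,"z":0,"yaw":1,"gripper":1},{"x":0,"y":0,"z":0,"yaw":1,"gripper":1},{"x":0,"y":0,"z":0,"yaw":1,"gripper":1},{"x":0,"y":0,"z":0,"yaw":1,"gripper":1},{"x":0,"y":0,"z":0,"yaw":1,"gripper":1},{"x":0,"y":0,"z":0,"yaw":1,"gripper":1},{"x":0,"y":0,"z":0,"yaw":1,"gripper":1},{"x":0,"y":0,"z":0,"yaw":1,"gripper":1},{"x":0,"y":0,"z":0,"yaw":1,"gripper":1},{"x":0,"y":0,"z":0,"yaw":1,"gripper":1},{"x":0,"y":0,"z":0,"yaw":0.53,"gripper":1}]' 15
```

```text
time_s: 1.12
ee_pos: [151.0, 554.7, 235.7]
ee_rot: [-180.0, 0.0, 111.9]
force: [0.5, 0.1, 0.0]
gripper_width: 91.2
```

```bash
python3 -m inch '[{"x":-2.64,"y":1.84,"z":0.69,"yaw":0,"gripper":1},{"x":-2.64,"y":1.84,"z":0.69,"yaw":0,"gripper":1},{"x":-2.64,"y":1.84,"z":0.69,"yaw":0,"gripper":1},{"x":-2.64,"y":1.84,"z":0.69,"yaw":0,"gripper":1},{"x":-2.64,"y":1.84,"z":0.69,"yaw":0,"gripper":1},{"x":-2.64,"y":1.84,"z":0.69,"yaw":0,"gripper":1},{"x":-2.64,"y":1.84,"z":0.69,"yaw":0,"gripper":1},{"x":-2.64,"y":1.84,"z":0.69,"yaw":0,"gripper":1},{"x":-2.64,"y":1.84,"z":0.69,"yaw":0,"gripper":1},{"x":-2.64,"y":1.84,"z":0.69,"yaw":0,"gripper":1},{"x":-2.64,"y":1.84,"z":0.69,"yaw":0,"gripper":1},{"x":0,"y":0,"z":0,"yaw":0,"gripper":1}]' 15
python3 - <<'E'
from m import *
f=grab('wrist');save(f,'pics/w2.png',s=1.5)
go([447.6,361.8,40]); print(proj(f,[447.6,361.8,40],1))
print([(x[0].tolist(),x[1]) for x in blobs(f,*OL,100)[0]])
E
```

```text
time_s: 2.12
ee_pos: [451.5, 358.7, 158.4]
ee_rot: [-180.0, 0.1, 111.9]
force: [-0.0, -0.2, -0.3]
gripper_width: 91.4
t 2.17 pos [449.6 360.2 159. ] rot [-179.9    0.   111.9] w 91.1 F [-0.8 -0.3  0.2] -> shift cm [ 0.23 -0.1  11.9 ]
(np.float64(259.0958347802229), np.float64(187.03964647058203))
[([265.1, 180.0], [233, 156, 59, 51, 1741]), ([265.5, 285.3], [256, 272, 20, 22, 212])]
```

View pics/w2.png

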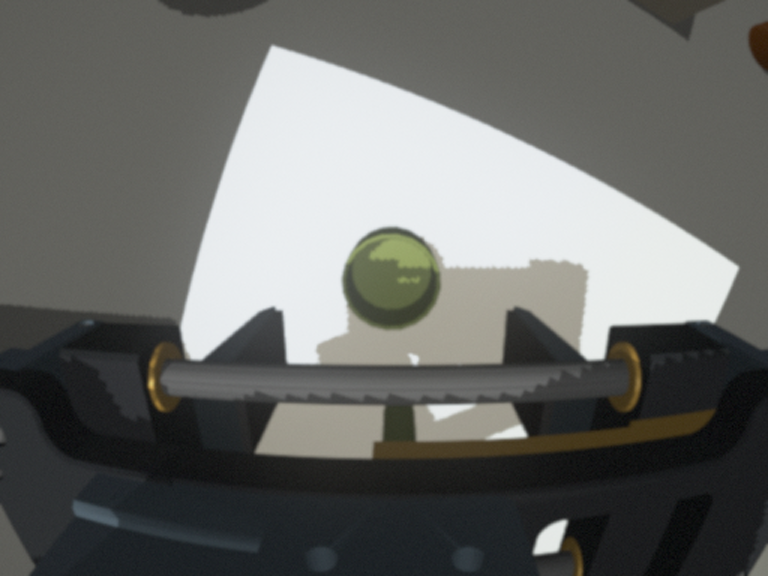

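The large canister's rim in the wrist view has its centre at (391,278) in 1.5x pixels, radius about 49, and lies centred between the fingers. I'll compute its centre on the rim plane.

```bash
cat >> m.py <<'E'
def circ(f,m,z,fish=True):
    c=max(cv2.findContours(m,cv2.RETR_EXTERNAL,cv2.CHAIN_APPROX_NONE)[0],key=cv2.contourArea)
    P=np.array([onplane(f,u,v,z,fish)[:2] for u,v in c[:,0]],np.float32); c,r=cv2.minEnclosingCircle(P); return np.array(c).round(1),round(r,1)
E
python3 - <<'E'
from m import *
f=load('wrist')
hsv=cv2.cvtColor(f['pixels'],cv2.COLOR_RGB2HSV); m=cv2.inRange(hsv,np.array((22,50,5)),np.array((60,255,255))); m[205+20:]=0; m=cv2.morphologyEx(m,cv2.MORPH_OPEN,np.ones((3,3)))
c,r=circ(f,m,40); print(c,r)
a=[onplane(f,u/1.5,v/1.5,40,1)[:2] for u,v in((343,278),(440,278),(391,228),(391,328))]; print(np.mean(a[:2],0),np.mean(a[2:],0),np.linalg.norm(a[0]-a[1]),np.linalg.norm(a[2]-a[3]))
go([*c,40])
E
```

```text
[448.9 361.9] 30.8
[448.60569706 363.9736249 ] [448.65459491 363.05106698] 59.907739834157276 63.55861998486751
t 2.17 pos [449.6 360.2 159. ] rot [-179.9    0.   111.9] w 91.1 F [-0.8 -0.3  0.2] -> shift cm [ 0.19  0.02 11.9 ]
```

```bash
python3 -m inch '[{"x":0.19,"y":0.02,"z":3,"yaw":0,"gripper":1},{"x":0,"y":0,"z":3,"yaw":0,"gripper":1},{"x":0,"y":0,"z":3,"yaw":0,"gripper":1},{"x":0,"y":0,"z":2,"yaw":0,"gripper":1},{"x":0,"y":0,"z":0.9,"yaw":0,"gripper":1},{"x":0,"y":0,"z":0,"yaw":0,"gripper":1},{"x":0,"y":0,"z":0,"yaw":0,"gripper":-1},{"x":0,"y":0,"z":0,"yaw":0,"gripper":-1},{"x":0,"y":0,"z":0,"yaw":0,"gripper":-1},{"x":0,"y":0,"z":0,"yaw":0,"gripper":-1},{"x":0,"y":0,"z":0,"yaw":0,"gripper":-1},{"x":0,"y":0,"z":0,"yaw":0,"gripper":-1}]' 15
```

```text
time_s: 3.17
ee_pos: [447.8, 364.2, 42.2]
ee_rot: [179.9, -0.0, 112.1]
force: [0.1, -0.5, 5.8]
gripper_width: 61.8
```

```bash
python3 -m inch '[{"x":0,"y":0,"z":-2,"yaw":0,"gripper":-1},{"x":0,"y":0,"z":-3.3,"yaw":0,"gripper":-1},{"x":0,"y":0,"z":-3.3,"yaw":0,"gripper":-1},{"x":0,"y":0,"z":-3.3,"yaw":0,"gripper":-1}]'
python3 -m inch '[{"x":-2,"y":-0.36,"z":0,"yaw":0,"gripper":-1},{"x":-3.3,"y":-0.56,"z":0,"yaw":0,"gripper":-1},{"x":-3.3,"y":-0.56,"z":0,"yaw":0,"gripper":-1},{"x":-3.3,"y":-0.56,"z":0,"yaw":0,"gripper":-1},{"x":-3.3,"y":-0.56,"z":0,"yaw":0,"gripper":-1},{"x":-3.3,"y":-0.56,"z":0,"yaw":0,"gripper":-1},{"x":-3.3,"y":-0.56,"z":0,"yaw":0,"gripper":-1},{"x":-3.3,"y":-0.56,"z":0,"yaw":0,"gripper":-1},{"x":-3.3,"y":-0.56,"z":0,"yaw":0,"gripper":-1},{"x":-3.3,"y":-0.56,"z":0,"yaw":0,"gripper":-1},{"x":-1.3,"y":-0.2,"z":0,"yaw":0,"gripper":-1},{"x":0,"y":0,"z":0,"yaw":0,"gripper":-1}]'
python3 - <<'E'
from m import *
f=grab('wrist');save(f,'pics/w3.png',s=1.5)
go([520.1,37.5,46])
E
```

```text
time_s: 3.5
ee_pos: [447.0, 363.4, 161.0]
ee_rot: [-179.9, 0.0, 112.1]
force: [1.0, 0.5, -0.2]
gripper_width: 62.0
time_s: 4.5
ee_pos: [520.2, 34.5, 159.9]
ee_rot: [-180.0, 0.0, 111.9]
force: [0.1, -0.8, -0.8]
gripper_width: 61.8
t 4.55 pos [519.7  36.2 159.9] rot [-180.    -0.   111.9] w 62.2 F [ 0.2 -0.2 -1.3] -> shift cm [ 0.1   0.09 11.39]
```

View pics/w3.png

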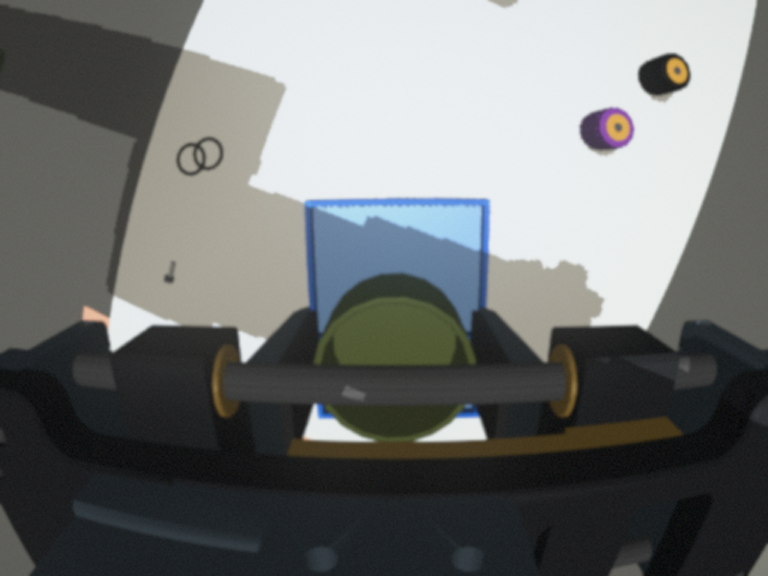

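The tray's big bay (columns 310–487) is centred under the held canister at column 395 and squared to it. Lowering.

```bash
python3 -m inch '[{"x":0.1,"y":0.09,"z":2.5,"yaw":0,"gripper":-1},{"x":0,"y":0,"z":3,"yaw":0,"gripper":-1},{"x":0,"y":0,"z":3,"yaw":0,"gripper":-1},{"x":0,"y":0,"z":1.5,"yaw":0,"gripper":-1},{"x":0,"y":0,"z":0.6,"yaw":0,"gripper":-1},{"x":0,"y":0,"z":0.3,"yaw":0,"gripper":-1},{"x":0,"y":0,"z":0.2,"yaw":0,"gripper":-1},{"x":0,"y":0,"z":0,"yaw":0,"gripper":-1},{"x":0,"y":0,"z":0,"yaw":0,"gripper":-1}]'
python3 - <<'E'
from m import *
go([520.1,37.5,46])
E
```

```text
time_s: 5.3
ee_pos: [521.0, 38.7, 50.1]
ee_rot: [179.9, 0.0, 112.1]
force: [0.6, -0.8, -1.3]
gripper_width: 62.3
t 5.3 pos [521.   38.7  50.1] rot [179.9   0.  112.1] w 62.3 F [ 0.6 -0.8 -1.3] -> shift cm [-0.07 -0.13  0.41]
```

```bash
python3 -m inch '[{"x":0,"y":0,"z":0.15,"yaw":0,"gripper":-1},{"x":0,"y":0,"z":0.1,"yaw":0,"gripper":-1},{"x":0,"y":0,"z":0,"yaw":0,"gripper":-1},{"x":0,"y":0,"z":0,"yaw":0,"gripper":-1}]'
python3 -m inch '[{"x":0,"y":0,"z":0.1,"yaw":0,"gripper":-1},{"x":0,"y":0,"z":0.05,"yaw":0,"gripper":-1},{"x":0,"y":0,"z":0,"yaw":0,"gripper":-1},{"x":0,"y":0,"z":0,"yaw":0,"gripper":-1}]'
```

```text
time_s: 5.63
ee_pos: [520.3, 38.3, 46.7]
ee_rot: [180.0, 0.0, 112.1]
force: [-0.4, -0.8, -1.0]
gripper_width: 62.3
time_s: 5.97
ee_pos: [520.4, 38.3, 46.2]
ee_rot: [180.0, 0.0, 112.1]
force: [-2.0, -0.3, 7.9]
gripper_width: 61.6
```

```bash
python3 -m inch '[{"x":0,"y":0,"z":0,"yaw":0,"gripper":0.67},{"x":0,"y":0,"z":0,"yaw":0,"gripper":0.67},{"x":0,"y":0,"z":0,"yaw":0,"gripper":0.67},{"x":0,"y":0,"z":0,"yaw":0,"gripper":0.67},{"x":0,"y":0,"z":-2,"yaw":0,"gripper":0.67},{"x":0,"y":0,"z":-3,"yaw":0,"gripper":0.67},{"x":0,"y":0,"z":-3,"yaw":0,"gripper":0.67},{"x":0,"y":0,"z":-3,"yaw":0,"gripper":0.1}]'
python3 -m inch '[{"x":2,"y":2.6,"z":0,"yaw":0,"gripper":0.1},{"x":2.2,"y":2.8,"z":0,"yaw":0,"gripper":0.1},{"x":2.2,"y":2.8,"z":0,"yaw":0,"gripper":0.1},{"x":2.2,"y":2.8,"z":0,"yaw":0,"gripper":0.1},{"x":2.2,"y":2.8,"z":0,"yaw":0,"gripper":0.1},{"x":2.2,"y":2.8,"z":0,"yaw":0,"gripper":0.1},{"x":2.2,"y":2.8,"z":0,"yaw":0,"gripper":0.1},{"x":0.2,"y":0.14,"z":0,"yaw":0,"gripper":0.1},{"x":0,"y":0,"z":0,"yaw":0,"gripper":0.1}]'
python3 - <<'E'
from m import *
f=grab('wrist');save(f,'pics/w4.png',s=1.5)
go([644.2,252,40]); print(proj(f,[644.2,252,36],1))
print([(x[0].tolist(),onplane(f,*x[0],36,1).round(1),x[1]) for x in blobs(f,*BR,60)[0]])
E
```

```text
time_s: 6.63
ee_pos: [519.9, 38.3, 155.9]
ee_rot: [-179.9, -0.0, 112.1]
force: [0.4, 0.7, -0.8]
gripper_width: 71.8
time_s: 7.38
ee_pos: [643.3, 256.3, 153.8]
ee_rot: [-179.9, -0.0, 112.3]
force: [0.9, -0.9, 0.2]
gripper_width: 50.1
t 7.43 pos [642.7 254.7 154. ] rot [-179.9    0.   112.2] w 50.2 F [ 0.6 -0.1  0.6] -> shift cm [-0.3   0.06 11.4 ]
(np.float64(261.0164711424902), np.float64(196.49508838671892))
[([263.2, 197.5], array([646.4, 251.9,  36. ]), [255, 190, 17, 16, 157]), ([361.3, 252.6], array([762.8, 235.3,  36. ]), [357, 232, 9, 46, 221]), ([163.5, 257.0], array([575. , 152.7,  36. ]), [161, 237, 7, 41, 150])]
```

View pics/w4.png

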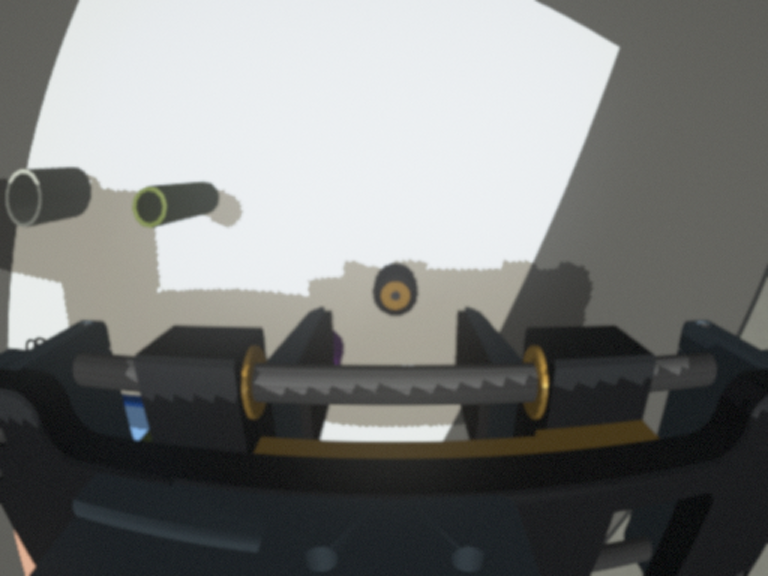

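The fine brass knob is at (395,295) in 1.5x pixels, centred between the fingers, with the purple look-alike at the left finger's edge (335,348). I'll check clearance before going down.

Run:
```python
from m import *
T=load('top'); p=onplane(T,176.7,177.4,36)[:2]; q=onplane(T,154.6,167.4,36)[:2]; a=np.radians(112.1)
d=p-q; print(p,q,'tool x,y',d@[np.cos(a),np.sin(a)],d@[np.sin(a),-np.cos(a)])
go([645.6,252,40])
```

```text
[615.75521696 188.18816784] [644.90727391 252.09351133] tool x,y -48.2424192616115 -51.05295617042514
t 7.43 pos [642.7 254.7 154. ] rot [-179.9    0.   112.2] w 50.2 F [ 0.6 -0.1  0.6] -> shift cm [-0.36  0.19 11.4 ]
```

```bash
python3 -m inch '[{"x":-0.36,"y":0.19,"z":3,"yaw":0,"gripper":0.1},{"x":0,"y":0,"z":3,"yaw":0,"gripper":0.1},{"x":0,"y":0,"z":3,"yaw":0,"gripper":0.1},{"x":0,"y":0,"z":1.7,"yaw":0,"gripper":0.1},{"x":0,"y":0,"z":0.7,"yaw":0,"gripper":0.1},{"x":0,"y":0,"z":0,"yaw":0,"gripper":0.1},{"x":0,"y":0,"z":0,"yaw":0,"gripper":-1},{"x":0,"y":0,"z":0,"yaw":0,"gripper":-1},{"x":0,"y":0,"z":0,"yaw":0,"gripper":-1},{"x":0,"y":0,"z":0,"yaw":0,"gripper":-1},{"x":0,"y":0,"z":0,"yaw":0,"gripper":-1},{"x":0,"y":0,"z":0,"yaw":0,"gripper":-1}]' 15
```

```text
time_s: 8.43
ee_pos: [647.1, 252.1, 42.7]
ee_rot: [179.9, 0.0, 112.1]
force: [0.2, -1.5, 6.4]
gripper_width: 27.4
```

```bash
python3 -m inch '[{"x":0,"y":0,"z":-2,"yaw":0,"gripper":-1},{"x":0,"y":0,"z":-3.3,"yaw":0,"gripper":-1},{"x":0,"y":0,"z":-3.3,"yaw":0,"gripper":-1},{"x":-2.3,"y":-1.7,"z":-1.5,"yaw":0,"gripper":-1},{"x":-3,"y":-2.2,"z":0,"yaw":0,"gripper":-1},{"x":-3,"y":-2.2,"z":0,"yaw":0,"gripper":-1},{"x":-3,"y":-2.2,"z":0,"yaw":0,"gripper":-1},{"x":-3,"y":-2.2,"z":0,"yaw":0,"gripper":-1},{"x":-3,"y":-2.2,"z":0,"yaw":0,"gripper":-1},{"x":-3,"y":-2.2,"z":0,"yaw":0,"gripper":-1},{"x":-2.8,"y":-1.9,"z":0,"yaw":0,"gripper":-1},{"x":0,"y":0,"z":0,"yaw":0,"gripper":-1}]'
python3 - <<'E'
from m import *
f=grab('wrist');save(f,'pics/w5.png',s=1.5)
go([578,-25.3,46.7])
E
```

```text
time_s: 9.43
ee_pos: [576.0, -30.4, 142.1]
ee_rot: [-179.9, 0.1, 111.9]
force: [-0.4, 0.5, -0.5]
gripper_width: 27.5
t 9.48 pos [576.9 -27.8 142.1] rot [-180.     0.   111.9] w 27.1 F [0.2 0.9 0.9] -> shift cm [0.2  0.2  9.54]
```

View pics/w5.png

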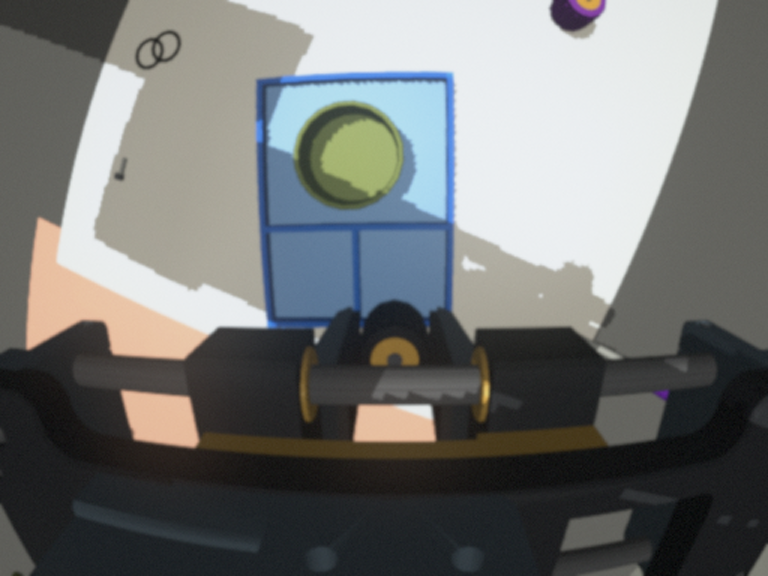

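The large canister is well centred in the big bay at (348,155) in 1.5x pixels, and the held fine knob is at (395,352), below the right-hand small bay's column. I'll check the tray pose from these corners.

Run:
```python
from m import *
f=load('wrist')
P=[onplane(f,u/1.5,v/1.5,14,1)[:2] for u,v in((258,80),(453,73),(452,226),(264,230),(356,228),(360,322))]
h=np.radians(-67.9);R=np.array([[np.cos(h),-np.sin(h)],[np.sin(h),np.cos(h)]]);c=np.array([532.1,7.9])
for p in P: print(p.round(1),'tray frame',(R.T@(p-c)).round(1))
go([578,-25.3,46.7])
```

```text
[447.3  61. ] tray frame [-81.1 -58.6]
[560.3 107.6] tray frame [-81.8  63.7]
[596.3  17.9] tray frame [14.9 63.3]
[485.9 -28.3] tray frame [ 16.2 -56.4]
[541.1  -5.8] tray frame [16.1  3.2]
[565.5 -62.6] tray frame [77.9  4.4]
t 9.48 pos [576.9 -27.8 142.1] rot [-180.     0.   111.9] w 27.1 F [0.2 0.9 0.9] -> shift cm [0.2  0.2  9.54]
```

```bash
python3 -m inch '[{"x":0.2,"y":0.3,"z":2.5,"yaw":0,"gripper":-1},{"x":0,"y":0,"z":3,"yaw":0,"gripper":-1},{"x":0,"y":0,"z":2,"yaw":0,"gripper":-1},{"x":0,"y":0,"z":1,"yaw":0,"gripper":-1},{"x":0,"y":0,"z":0.4,"yaw":0,"gripper":-1},{"x":0,"y":0,"z":0.2,"yaw":0,"gripper":-1},{"x":0,"y":0,"z":0.1,"yaw":0,"gripper":-1},{"x":0,"y":0,"z":0,"yaw":0,"gripper":-1},{"x":0,"y":0,"z":0,"yaw":0,"gripper":-1}]'
python3 -m inch '[{"x":0,"y":0,"z":0.1,"yaw":0,"gripper":-1},{"x":0,"y":0,"z":0.1,"yaw":0,"gripper":-1},{"x":0,"y":0,"z":0,"yaw":0,"gripper":-1},{"x":0,"y":0,"z":0,"yaw":0,"gripper":-1}]'
```

```text
time_s: 10.23
ee_pos: [580.6, -22.2, 51.2]
ee_rot: [179.9, 0.1, 112.1]
force: [0.5, -0.7, -0.7]
gripper_width: 27.6
time_s: 10.57
ee_pos: [579.8, -22.4, 48.2]
ee_rot: [180.0, -0.0, 112.1]
force: [0.6, 0.2, -1.0]
gripper_width: 27.3
```

```bash
python3 -m inch '[{"x":0,"y":0,"z":0.1,"yaw":0,"gripper":-1},{"x":0,"y":0,"z":0.05,"yaw":0,"gripper":-1},{"x":0,"y":0,"z":0.05,"yaw":0,"gripper":-1},{"x":0,"y":0,"z":0,"yaw":0,"gripper":-1},{"x":0,"y":0,"z":0,"yaw":0,"gripper":-1}]'
```

```text
time_s: 10.98
ee_pos: [579.8, -22.4, 46.7]
ee_rot: [180.0, 0.0, 112.1]
force: [-1.0, -0.6, 5.5]
gripper_width: 27.5
```

```bash
python3 -m inch '[{"x":0,"y":0,"z":0,"yaw":0,"gripper":-0.08},{"x":0,"y":0,"z":0,"yaw":0,"gripper":-0.08},{"x":0,"y":0,"z":0,"yaw":0,"gripper":-0.08},{"x":0,"y":0,"z":0,"yaw":0,"gripper":-0.08},{"x":0,"y":0,"z":-2,"yaw":0,"gripper":-0.08},{"x":0,"y":0,"z":-3,"yaw":0,"gripper":-0.08},{"x":0,"y":0,"z":-3,"yaw":0,"gripper":-0.08},{"x":0,"y":0,"z":-3,"yaw":0,"gripper":0.3}]'
python3 -m inch '[{"x":-1.2,"y":-2.2,"z":0,"yaw":0,"gripper":0.3},{"x":-1.8,"y":-3.4,"z":0,"yaw":0,"gripper":0.3},{"x":-1.8,"y":-3.4,"z":0,"yaw":0,"gripper":0.3},{"x":-1.8,"y":-3.4,"z":0,"yaw":0,"gripper":0.3},{"x":-1.8,"y":-3.4,"z":0,"yaw":0,"gripper":0.3},{"x":-1.8,"y":-3.4,"z":0,"yaw":0,"gripper":0.3},{"x":-1.8,"y":-3.4,"z":0,"yaw":0,"gripper":0.3},{"x":-1.8,"y":-3.4,"z":0,"yaw":0,"gripper":0.3},{"x":0,"y":-0.4,"z":0,"yaw":0,"gripper":0.3},{"x":0,"y":0,"z":0,"yaw":0,"gripper":0.3}]'
python3 - <<'E'
from m import *
f=grab('wrist');save(f,'pics/w6.png',s=1.5)
go([387.6,-250.7,40]); print(proj(f,[387.6,-250.7,36],1))
print([(x[0].tolist(),onplane(f,*x[0],36,1).round(1),x[1]) for x in blobs(f,*BR,60)[0]])
E
```

```text
time_s: 11.65
ee_pos: [579.4, -22.3, 156.8]
ee_rot: [-179.9, -0.0, 112.1]
force: [0.2, 0.7, 0.1]
gripper_width: 46.2
time_s: 12.48
ee_pos: [385.7, -250.6, 156.0]
ee_rot: [-180.0, -0.0, 111.9]
force: [-0.3, 0.4, 0.3]
gripper_width: 59.5
t 12.53 pos [ 386.8 -249.8  156. ] rot [180.  -0. 112.] w 59.2 F [ 0.6 -0.5  0.3] -> shift cm [-0.11  0.03 11.6 ]
(np.float64(263.630569519968), np.float64(192.32982961010384))
[([499.5, 70.7], array([583.2, -18.9,  36. ]), [494, 62, 12, 18, 147]), ([265.5, 192.6], array([ 389.3, -250.3,   36. ]), [252, 179, 28, 28, 607]), ([375.7, 253.6], array([ 522.6, -268.7,   36. ]), [370, 232, 11, 45, 275]), ([148.9, 257.3], array([ 301.2, -362.5,   36. ]), [146, 236, 8, 41, 140])]
```

View pics/w6.png

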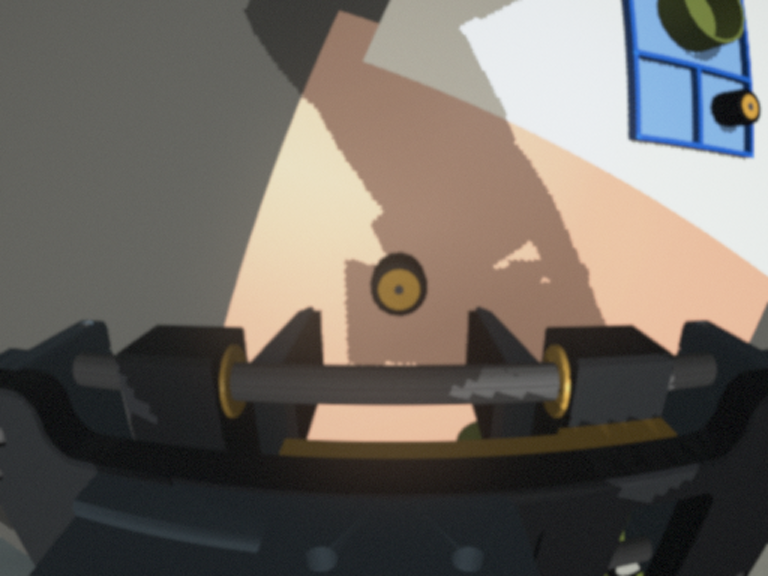

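The coarse knob is centred at (398,290) in 1.5x pixels, between the fingers. The fine knob stands upright in its bay at (735,108).

```bash
python3 -m inch '[{"x":-0.12,"y":0.14,"z":3,"yaw":0,"gripper":0.3},{"x":0,"y":0,"z":3,"yaw":0,"gripper":0.3},{"x":0,"y":0,"z":3,"yaw":0,"gripper":0.3},{"x":0,"y":0,"z":1.9,"yaw":0,"gripper":0.3},{"x":0,"y":0,"z":0.7,"yaw":0,"gripper":0.3},{"x":0,"y":0,"z":0,"yaw":0,"gripper":0.3},{"x":0,"y":0,"z":0,"yaw":0,"gripper":-1},{"x":0,"y":0,"z":0,"yaw":0,"gripper":-1},{"x":0,"y":0,"z":0,"yaw":0,"gripper":-1},{"x":0,"y":0,"z":0,"yaw":0,"gripper":-1},{"x":0,"y":0,"z":0,"yaw":0,"gripper":-1},{"x":0,"y":0,"z":0,"yaw":0,"gripper":-1}]' 15
```

```text
time_s: 13.53
ee_pos: [389.7, -250.6, 41.1]
ee_rot: [179.9, 0.1, 112.1]
force: [0.7, 0.7, 7.0]
gripper_width: 35.8
```

```bash
python3 -m inch '[{"x":0,"y":0,"z":-2,"yaw":0,"gripper":-1},{"x":0,"y":0,"z":-3.3,"yaw":0,"gripper":-1},{"x":0,"y":0,"z":-3.3,"yaw":0,"gripper":-1},{"x":1.3,"y":1.8,"z":-1.5,"yaw":0,"gripper":-1},{"x":2,"y":2.9,"z":0,"yaw":0,"gripper":-1},{"x":2,"y":2.9,"z":0,"yaw":0,"gripper":-1},{"x":2,"y":2.9,"z":0,"yaw":0,"gripper":-1},{"x":2,"y":2.9,"z":0,"yaw":0,"gripper":-1},{"x":2,"y":2.9,"z":0,"yaw":0,"gripper":-1},{"x":2,"y":2.9,"z":0,"yaw":0,"gripper":-1},{"x":0.5,"y":0.7,"z":0,"yaw":0,"gripper":-1},{"x":0,"y":0,"z":0,"yaw":0,"gripper":-1}]'
python3 - <<'E'
from m import *
f=grab('wrist');save(f,'pics/w7.png',s=1.5)
go([522.4,-47.9,45.5])
E
```

```text
time_s: 14.53
ee_pos: [522.2, -45.6, 140.9]
ee_rot: [180.0, -0.0, 112.3]
force: [-0.8, 0.9, -0.8]
gripper_width: 35.3
t 14.58 pos [521.  -47.  140.7] rot [-179.9   -0.   112.2] w 35.6 F [-0.3 -0.1 -1.5] -> shift cm [-0.14  0.11  9.52]
```

View pics/w7.png

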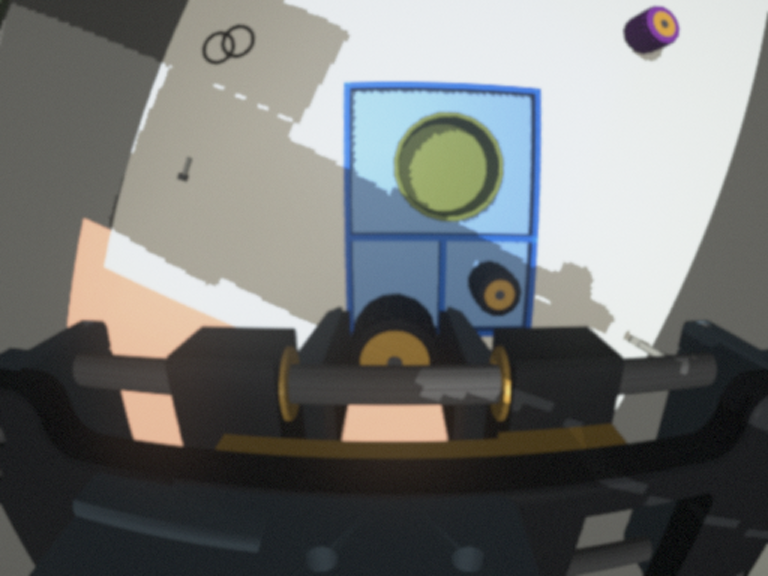

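The fine knob is inside the right small bay at (500,294) in 1.5x pixels, and the held coarse knob is at column 395, over the left bay (350–440). Lowering.

```bash
python3 -m inch '[{"x":-0.14,"y":0.05,"z":2.5,"yaw":0,"gripper":-1},{"x":0,"y":0,"z":3,"yaw":0,"gripper":-1},{"x":0,"y":0,"z":2,"yaw":0,"gripper":-1},{"x":0,"y":0,"z":1,"yaw":0,"gripper":-1},{"x":0,"y":0,"z":0.4,"yaw":0,"gripper":-1},{"x":0,"y":0,"z":0.2,"yaw":0,"gripper":-1},{"x":0,"y":0,"z":0.1,"yaw":0,"gripper":-1},{"x":0,"y":0,"z":0,"yaw":0,"gripper":-1},{"x":0,"y":0,"z":0,"yaw":0,"gripper":-1},{"x":0,"y":0,"z":0,"yaw":0,"gripper":-1}]'
python3 -m inch '[{"x":0,"y":0,"z":0.1,"yaw":0,"gripper":-1},{"x":0,"y":0,"z":0.1,"yaw":0,"gripper":-1},{"x":0,"y":0,"z":0,"yaw":0,"gripper":-1},{"x":0,"y":0,"z":0,"yaw":0,"gripper":-1}]'
```

```text
time_s: 15.42
ee_pos: [522.8, -48.6, 49.9]
ee_rot: [179.9, 0.0, 112.1]
force: [0.3, -0.3, 0.1]
gripper_width: 35.3
time_s: 15.75
ee_pos: [522.2, -48.4, 47.0]
ee_rot: [-180.0, -0.0, 112.1]
force: [-0.4, -0.5, -0.1]
gripper_width: 35.7
```

```bash
python3 -m inch '[{"x":0,"y":0,"z":0.1,"yaw":0,"gripper":-1},{"x":0,"y":0,"z":0.05,"yaw":0,"gripper":-1},{"x":0,"y":0,"z":0.05,"yaw":0,"gripper":-1},{"x":0,"y":0,"z":0,"yaw":0,"gripper":-1},{"x":0,"y":0,"z":0,"yaw":0,"gripper":-1}]'
```

```text
time_s: 16.17
ee_pos: [522.2, -48.4, 45.1]
ee_rot: [180.0, -0.0, 112.1]
force: [-0.1, 0.8, 0.7]
gripper_width: 35.4
```

```bash
python3 -m inch '[{"x":0,"y":0,"z":0.06,"yaw":0,"gripper":-1},{"x":0,"y":0,"z":0,"yaw":0,"gripper":-1},{"x":0,"y":0,"z":0,"yaw":0,"gripper":-1}]'
```

```text
time_s: 16.42
ee_pos: [522.2, -48.4, 45.1]
ee_rot: [180.0, -0.0, 112.1]
force: [-2.2, 1.0, 5.7]
gripper_width: 35.6
```

```bash
python3 -m inch '[{"x":0,"y":0,"z":0,"yaw":0,"gripper":0},{"x":0,"y":0,"z":0,"yaw":0,"gripper":0},{"x":0,"y":0,"z":0,"yaw":0,"gripper":0},{"x":0,"y":0,"z":0,"yaw":0,"gripper":0},{"x":0,"y":0,"z":-2,"yaw":0,"gripper":0},{"x":0,"y":0,"z":-3.3,"yaw":0,"gripper":0},{"x":0,"y":0,"z":-3.3,"yaw":0,"gripper":0},{"x":0,"y":0,"z":-3.3,"yaw":0,"gripper":0.4}]'
python3 -m inch '[{"x":-2.4,"y":-1.2,"z":0,"yaw":0,"gripper":0.4},{"x":-3.5,"y":-1.7,"z":0,"yaw":0,"gripper":0.4},{"x":-3.5,"y":-1.7,"z":0,"yaw":0,"gripper":0.4},{"x":-3.5,"y":-1.7,"z":0,"yaw":0,"gripper":0.4},{"x":-3.5,"y":-1.7,"z":0,"yaw":0,"gripper":0.4},{"x":-3.5,"y":-1.7,"z":0,"yaw":0,"gripper":0.4},{"x":-3.5,"y":-1.7,"z":0,"yaw":0,"gripper":0.4},{"x":-3.5,"y":-1.7,"z":0,"yaw":0,"gripper":0.4},{"x":-0.6,"y":-0.3,"z":0,"yaw":0,"gripper":0.4},{"x":0,"y":0,"z":0,"yaw":0,"gripper":0.4}]'
python3 - <<'E'
from m import *
f=grab('wrist');save(f,'pics/w8.png',s=1.5)
go([501.2,-354,62]); print(proj(f,[501.2,-354,62],1))
hsv=cv2.cvtColor(np.array(f['pixels']),cv2.COLOR_RGB2HSV); m=cv2.inRange(hsv,np.array((22,50,5)),np.array((60,255,255))); m=cv2.morphologyEx(m,cv2.MORPH_OPEN,np.ones((3,3)))
n,l,s,c=cv2.connectedComponentsWithStats(m)
for i in range(1,n):
    if s[i][4]>150: print(s[i],c[i].round(),circ(f,(l==i).astype(np.uint8),62))
E
```

```text
time_s: 17.08
ee_pos: [521.9, -48.5, 164.4]
ee_rot: [-179.9, -0.0, 112.1]
force: [0.2, -0.0, 0.1]
gripper_width: 49.7
time_s: 17.92
ee_pos: [501.1, -356.1, 162.7]
ee_rot: [-180.0, -0.0, 111.9]
force: [0.2, 0.3, 0.3]
gripper_width: 63.9
t 17.97 pos [ 501.2 -354.1  162.8] rot [-1.80e+02 -1.00e-01  1.12e+02] w 63.9 F [0.8 0.5 0.4] -> shift cm [-0.    0.   10.08]
(np.float64(262.72399521771797), np.float64(194.87125296944757))
[ 243  164   46   53 1598] [267. 191.] (array([ 502.1, -349.5]), 23.3)
[345 220  25  22 284] [360. 228.] (array([ 595.4, -353.7]), 16.4)
[  0 356  23  28 455] [  9. 372.] (array([ 166.5, -875.5]), 68.1)
```

View pics/w8.png

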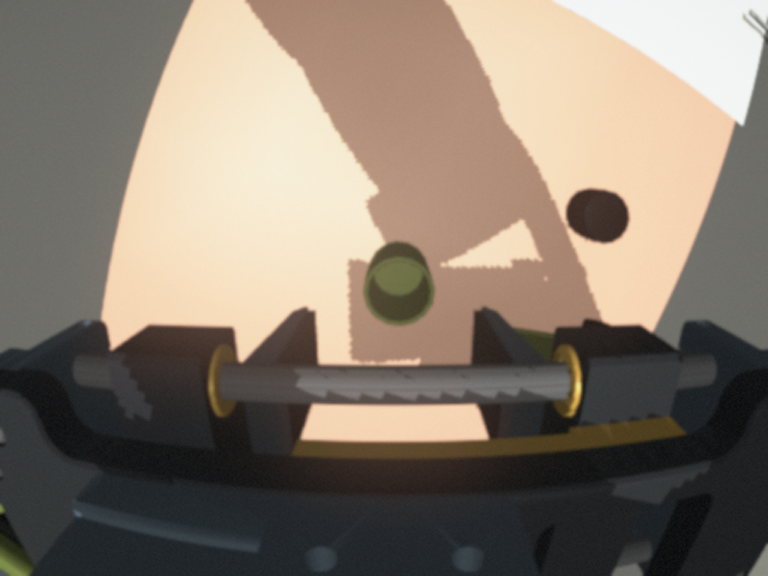

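The medium canister's rim is centred at about (399,290) in 1.5x pixels, and the housing edge shows behind the right finger at (530,345). I'll check that gap before descending.

Run:
```python
from m import *
T=load('top'); f=load('wrist')
for u,v in((557,278),(596,263)): print([onplane(T,u/1.5,v/1.5,z).round(0)[:2] for z in(0,86)])
print(onplane(f,266,193.3,62,1)); a=[onplane(f,u/1.5,290/1.5,62,1) for u in(364,434)]; print(np.linalg.norm(a[0]-a[1]))
```

```text
[array([ 599., -379.]), array([ 584., -353.])]
[array([ 629., -458.]), array([ 612., -426.])]
[ 503.30880786 -351.62952935   62.        ]
40.56771676306674
```

```bash
python3 -m inch '[{"x":0.13,"y":0.24,"z":3,"yaw":0,"gripper":0.3},{"x":0,"y":0,"z":3,"yaw":0,"gripper":0.3},{"x":0,"y":0,"z":2.5,"yaw":0,"gripper":0.3},{"x":0,"y":0,"z":1.1,"yaw":0,"gripper":0.3},{"x":0,"y":0,"z":0.4,"yaw":0,"gripper":0.3},{"x":0,"y":0,"z":0,"yaw":0,"gripper":0.3},{"x":0,"y":0,"z":0,"yaw":0,"gripper":-1},{"x":0,"y":0,"z":0,"yaw":0,"gripper":-1},{"x":0,"y":0,"z":0,"yaw":0,"gripper":-1},{"x":0,"y":0,"z":0,"yaw":0,"gripper":-1},{"x":0,"y":0,"z":0,"yaw":0,"gripper":-1},{"x":0,"y":0,"z":0,"yaw":0,"gripper":-1}]' 15
```

```text
time_s: 18.97
ee_pos: [504.1, -352.1, 64.9]
ee_rot: [179.9, 0.1, 112.1]
force: [-1.0, 0.5, 6.6]
gripper_width: 42.0
```

```bash
python3 -m inch '[{"x":0,"y":0,"z":-2,"yaw":0,"gripper":-1},{"x":0,"y":0,"z":-3.3,"yaw":0,"gripper":-1},{"x":0,"y":0,"z":-3.3,"yaw":0,"gripper":-1},{"x":2,"y":1.2,"z":-2.4,"yaw":0,"gripper":-1},{"x":3.4,"y":2,"z":0,"yaw":0,"gripper":-1},{"x":3.4,"y":2,"z":0,"yaw":0,"gripper":-1},{"x":3.4,"y":2,"z":0,"yaw":0,"gripper":-1},{"x":3.4,"y":2,"z":0,"yaw":0,"gripper":-1},{"x":3.4,"y":2,"z":0,"yaw":0,"gripper":-1},{"x":3.4,"y":2,"z":0,"yaw":0,"gripper":-1},{"x":3.4,"y":2,"z":0,"yaw":0,"gripper":-1},{"x":1.8,"y":1,"z":0,"yaw":0,"gripper":-1}]'
python3 -m inch '[{"x":0,"y":0,"z":0,"yaw":0,"gripper":-1},{"x":0,"y":0,"z":0,"yaw":0,"gripper":-1}]'
cat >> m.py <<'E'
def rims(f,z,n0=150):
    hsv=cv2.cvtColor(np.array(f['pixels']),cv2.COLOR_RGB2HSV); m=cv2.inRange(hsv,np.array((22,50,5)),np.array((60,255,255))); m=cv2.morphologyEx(m,cv2.MORPH_OPEN,np.ones((3,3)))
    n,l,s,c=cv2.connectedComponentsWithStats(m)
    for i in range(1,n):
        if s[i][4]>n0: print(s[i],c[i].round(),circ(f,(l==i).astype(np.uint8),z))
E
python3 - <<'E'
from m import *
f=grab('wrist');save(f,'pics/w9.png',s=1.5); rims(f,44); go([520.4,38.3,73])
E
```

```text
time_s: 19.97
ee_pos: [549.5, -31.1, 173.4]
ee_rot: [180.0, -0.1, 112.2]
force: [0.4, -0.1, -0.9]
gripper_width: 42.0
time_s: 20.13
ee_pos: [549.4, -34.1, 173.3]
ee_rot: [-180.0, 0.0, 112.3]
force: [0.2, -0.7, -1.2]
gripper_width: 42.1
[ 237   87   59   56 2595] [265. 114.] (array([525.1,  33.9]), 29.2)
[ 226  186   75   58 3199] [262. 219.] (array([565.3, -69.1]), 42.1)
t 20.18 pos [549.4 -35.1 173.3] rot [-180.     0.   112.2] w 41.5 F [ 0.8 -0.  -0.4] -> shift cm [ 7.9   0.09 10.03]
```

View pics/w9.png

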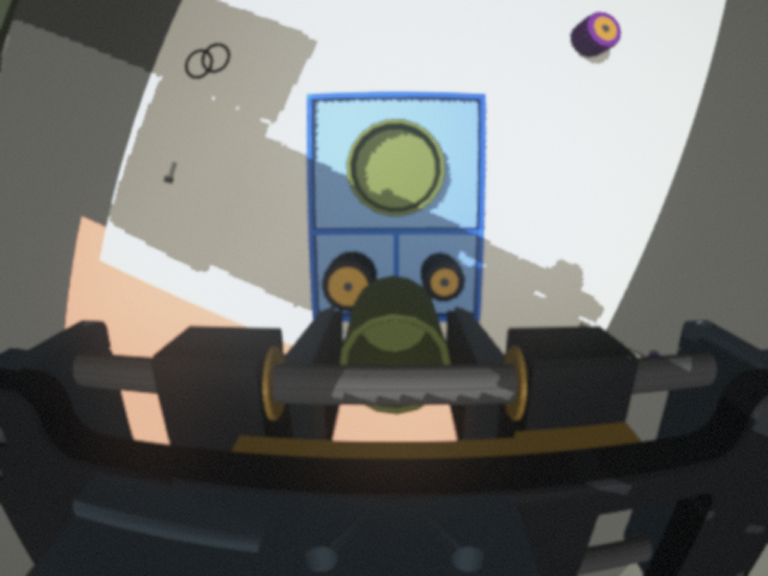

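Both brass knobs stand in their bays at (348,285) and (444,280) in 1.5x pixels, and the large rim is centred at (396,168), directly ahead of the held medium canister.

Run:
```python
from m import *
f=load('wrist')
g=lambda u,v:onplane(f,u/1.5,v/1.5,44,1)
print(g(346,167),g(446,167),(g(346,167)+g(446,167))/2,(g(396,119)+g(396,216))/2,np.linalg.norm(g(346,167)-g(446,167)),np.linalg.norm(g(396,119)-g(396,216)))
```

```text
[494.5017316   23.68841982  44.        ] [551.70145571  47.191888    44.        ] [523.10159365  35.44015391  44.        ] [523.30718272  34.91114996  44.        ] 61.840289893834814 60.706162812298196
```

```bash
python3 -m inch '[{"x":2.5,"y":0.12,"z":0,"yaw":0,"gripper":-1},{"x":3,"y":0,"z":0,"yaw":0,"gripper":-1},{"x":2,"y":0,"z":0,"yaw":0,"gripper":-1},{"x":0,"y":0,"z":2,"yaw":0,"gripper":-1},{"x":0,"y":0,"z":2,"yaw":0,"gripper":-1},{"x":0,"y":0,"z":1,"yaw":0,"gripper":-1},{"x":0,"y":0,"z":0,"yaw":0,"gripper":-1},{"x":0,"y":0,"z":0,"yaw":0,"gripper":-1}]'
python3 - <<'E'
from m import *
f=grab('wrist');save(f,'pics/w10.png',s=1.5); go([522.5,34.9,73])
E
```

```text
time_s: 20.85
ee_pos: [522.5, 34.0, 123.3]
ee_rot: [-180.0, -0.0, 112.0]
force: [0.0, 0.0, -0.0]
gripper_width: 41.6
t 20.9 pos [523.1  34.1 124. ] rot [180.   0. 112.] w 41.5 F [ 0.2  0.3 -1.4] -> shift cm [ 0.09 -0.03  5.1 ]
```

View pics/w10.png

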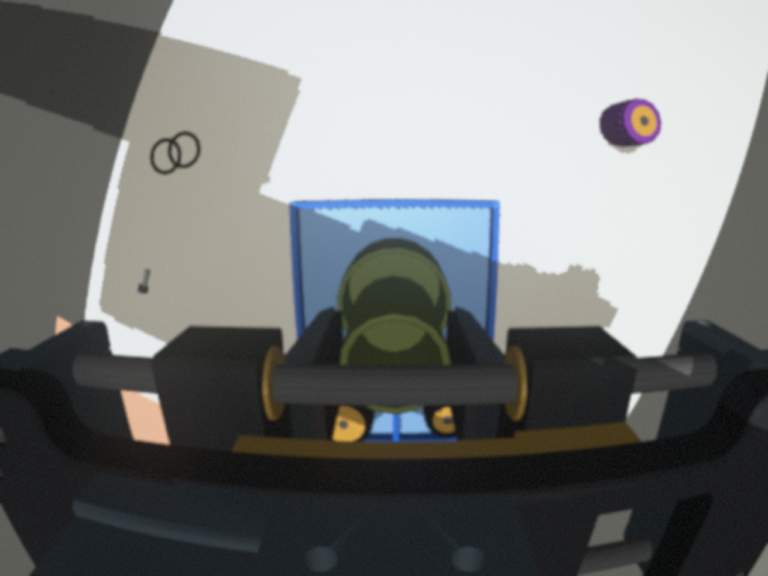

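The held medium is at column 395 and the large rim spans 338–451 (centre 394.5), so they line up. Lowering in.

```bash
python3 -m inch '[{"x":0.07,"y":-0.02,"z":1,"yaw":0,"gripper":-1},{"x":0,"y":0,"z":0.8,"yaw":0,"gripper":-1},{"x":0,"y":0,"z":0.7,"yaw":0,"gripper":-1},{"x":0,"y":0,"z":0,"yaw":0,"gripper":-1},{"x":0,"y":0,"z":0,"yaw":0,"gripper":-1}]'
python3 -m inch '[{"x":0,"y":0,"z":0.8,"yaw":0,"gripper":-1},{"x":0,"y":0,"z":0.8,"yaw":0,"gripper":-1},{"x":0,"y":0,"z":0.5,"yaw":0,"gripper":-1},{"x":0,"y":0,"z":0,"yaw":0,"gripper":-1},{"x":0,"y":0,"z":0,"yaw":0,"gripper":-1},{"x":0,"y":0,"z":0,"yaw":0,"gripper":-1}]'
```

```text
time_s: 21.32
ee_pos: [521.6, 35.6, 97.8]
ee_rot: [-179.9, -0.0, 112.1]
force: [0.2, 0.0, -1.3]
gripper_width: 41.9
time_s: 21.82
ee_pos: [522.1, 35.6, 77.5]
ee_rot: [180.0, -0.0, 112.1]
force: [-0.7, 0.2, -0.5]
gripper_width: 41.9
```

```bash
python3 -m inch '[{"x":0,"y":0,"z":0.2,"yaw":0,"gripper":-1},{"x":0,"y":0,"z":0.1,"yaw":0,"gripper":-1},{"x":0,"y":0,"z":0,"yaw":0,"gripper":-1},{"x":0,"y":0,"z":0,"yaw":0,"gripper":-1},{"x":0,"y":0,"z":0,"yaw":0,"gripper":-1}]'
python3 -m inch '[{"x":0,"y":0,"z":0.1,"yaw":0,"gripper":-1},{"x":0,"y":0,"z":0.05,"yaw":0,"gripper":-1},{"x":0,"y":0,"z":0,"yaw":0,"gripper":-1},{"x":0,"y":0,"z":0,"yaw":0,"gripper":-1}]'
```

```text
time_s: 22.23
ee_pos: [522.0, 35.6, 74.5]
ee_rot: [180.0, -0.0, 112.1]
force: [0.5, 0.3, -0.9]
gripper_width: 41.7
time_s: 22.57
ee_pos: [522.0, 35.6, 73.0]
ee_rot: [180.0, -0.0, 112.1]
force: [-0.7, -0.1, 0.9]
gripper_width: 41.8
```

```bash
python3 -m inch '[{"x":0,"y":0,"z":0.07,"yaw":0,"gripper":-1},{"x":0,"y":0,"z":0,"yaw":0,"gripper":-1},{"x":0,"y":0,"z":0,"yaw":0,"gripper":-1}]'
```

```text
time_s: 22.82
ee_pos: [522.0, 35.6, 72.9]
ee_rot: [180.0, 0.0, 112.1]
force: [-2.0, -0.2, 5.2]
gripper_width: 42.1
```

```bash
python3 -m inch '[{"x":0,"y":0,"z":0,"yaw":0,"gripper":0.19},{"x":0,"y":0,"z":0,"yaw":0,"gripper":0.19},{"x":0,"y":0,"z":0,"yaw":0,"gripper":0.19},{"x":0,"y":0,"z":0,"yaw":0,"gripper":0.19},{"x":0,"y":0,"z":-2,"yaw":0,"gripper":0.19},{"x":0,"y":0,"z":-3.3,"yaw":0,"gripper":0.19},{"x":0,"y":0,"z":-3.3,"yaw":0,"gripper":0.19},{"x":0,"y":0,"z":-3,"yaw":0,"gripper":0.1}]'
python3 -m inch '[{"x":2.2,"y":0.6,"z":0,"yaw":0,"gripper":0.1},{"x":3.5,"y":0.94,"z":0,"yaw":0,"gripper":0.1},{"x":3.5,"y":0.94,"z":0,"yaw":0,"gripper":0.1},{"x":3.5,"y":0.94,"z":0,"yaw":0,"gripper":0.1},{"x":3.5,"y":0.94,"z":0,"yaw":0,"gripper":0.1},{"x":3.5,"y":0.94,"z":0,"yaw":0,"gripper":0.1},{"x":2.1,"y":0.6,"z":0,"yaw":0,"gripper":0.1},{"x":0,"y":0,"z":0,"yaw":0,"gripper":0.1},{"x":0,"y":0,"z":0,"yaw":0,"gripper":0.1}]'
python3 - <<'E'
from m import *
f=grab('wrist');save(f,'pics/w11.png',s=1.5)
go([494.8,260,83]); print(proj(f,[494.8,260,80],1)); rims(f,80)
E
```

```text
time_s: 23.48
ee_pos: [521.9, 35.6, 189.7]
ee_rot: [180.0, -0.0, 112.1]
force: [-0.1, -0.4, -0.5]
gripper_width: 51.3
time_s: 24.23
ee_pos: [494.2, 260.5, 187.8]
ee_rot: [-180.0, 0.0, 112.3]
force: [0.8, 0.9, -0.2]
gripper_width: 50.3
t 24.28 pos [494.3 259.5 187.9] rot [-179.9    0.   112.2] w 49.9 F [-0.5  0.7 -0.2] -> shift cm [ 0.03  0.07 10.49]
(np.float64(262.2575588956261), np.float64(195.5817332930135))
```

View pics/w11.png

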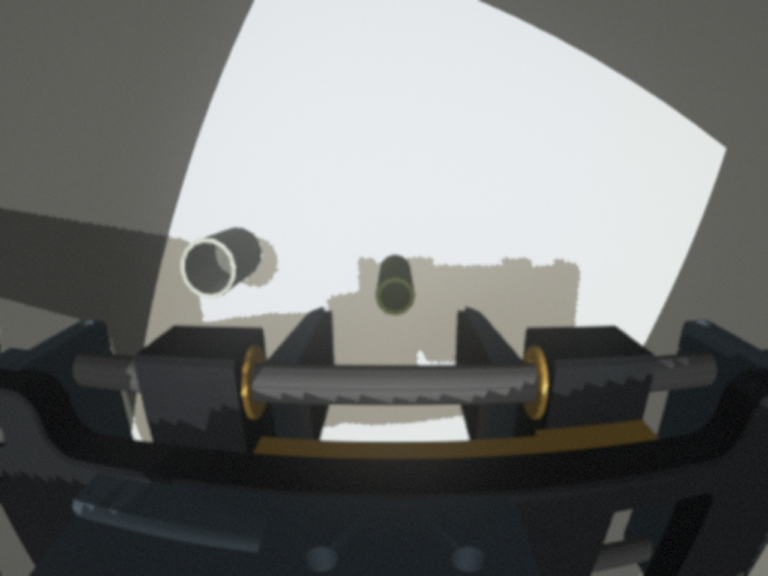

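The small canister's rim is centred at (395,296) in 1.5x pixels, between the fingers, and the bare canister at (210,266) stays clear.

```bash
python3 -m inch '[{"x":-0.13,"y":0.19,"z":3,"yaw":0,"gripper":0.1},{"x":0,"y":0,"z":3,"yaw":0,"gripper":0.1},{"x":0,"y":0,"z":2.8,"yaw":0,"gripper":0.1},{"x":0,"y":0,"z":1.4,"yaw":0,"gripper":0.1},{"x":0,"y":0,"z":0.4,"yaw":0,"gripper":0.1},{"x":0,"y":0,"z":0,"yaw":0,"gripper":0.1},{"x":0,"y":0,"z":0,"yaw":0,"gripper":-1},{"x":0,"y":0,"z":0,"yaw":0,"gripper":-1},{"x":0,"y":0,"z":0,"yaw":0,"gripper":-1},{"x":0,"y":0,"z":0,"yaw":0,"gripper":-1},{"x":0,"y":0,"z":0,"yaw":0,"gripper":-1},{"x":0,"y":0,"z":0,"yaw":0,"gripper":-1}]' 15
python3 -m inch '[{"x":0,"y":0,"z":0,"yaw":0,"gripper":-1},{"x":0,"y":0,"z":0,"yaw":0,"gripper":-1}]'
```

```text
time_s: 25.28
ee_pos: [497.3, 259.6, 83.1]
ee_rot: [179.9, -0.0, 112.1]
force: [-0.3, 0.2, 3.4]
gripper_width: 23.3
time_s: 25.45
ee_pos: [497.2, 259.6, 83.1]
ee_rot: [179.9, -0.0, 112.1]
force: [-0.9, -0.4, 6.3]
gripper_width: 23.1
```

```bash
python3 -m inch '[{"x":0,"y":0,"z":-2,"yaw":0,"gripper":-1},{"x":0,"y":0,"z":-3.3,"yaw":0,"gripper":-1},{"x":0,"y":0,"z":-3.3,"yaw":0,"gripper":-1},{"x":-1.2,"y":-0.34,"z":-2.4,"yaw":0,"gripper":-1},{"x":-3.4,"y":-0.96,"z":0,"yaw":0,"gripper":-1},{"x":-3.4,"y":-0.96,"z":0,"yaw":0,"gripper":-1},{"x":-3.4,"y":-0.96,"z":0,"yaw":0,"gripper":-1},{"x":-3.4,"y":-0.96,"z":0,"yaw":0,"gripper":-1},{"x":-3.4,"y":-0.96,"z":0,"yaw":0,"gripper":-1},{"x":-2.4,"y":-0.68,"z":0,"yaw":0,"gripper":-1},{"x":-1,"y":-0.3,"z":0,"yaw":0,"gripper":-1},{"x":0,"y":0,"z":0,"yaw":0,"gripper":-1}]'
python3 -m inch '[{"x":0,"y":0,"z":1,"yaw":0,"gripper":-1},{"x":0,"y":0,"z":1,"yaw":0,"gripper":-1},{"x":0,"y":0,"z":0,"yaw":0,"gripper":-1},{"x":0,"y":0,"z":0,"yaw":0,"gripper":-1},{"x":0,"y":0,"z":0,"yaw":0,"gripper":-1}]'
python3 - <<'E'
from m import *
f=grab('wrist');save(f,'pics/w12.png',s=1.5); go([521.6,36.6,95.1])
E
```

```text
time_s: 26.45
ee_pos: [521.3, 34.3, 191.8]
ee_rot: [-179.9, -0.0, 111.9]
force: [-1.3, 0.9, 0.1]
gripper_width: 22.8
time_s: 26.87
ee_pos: [521.3, 37.1, 171.9]
ee_rot: [-180.0, -0.0, 112.2]
force: [1.0, 0.5, -0.5]
gripper_width: 23.0
t 26.92 pos [521.5  36.9 172.2] rot [180.   -0.  112.2] w 22.6 F [ 0.4  0.2 -1.1] -> shift cm [-0.03 -0.01  7.71]
```

View pics/w12.png

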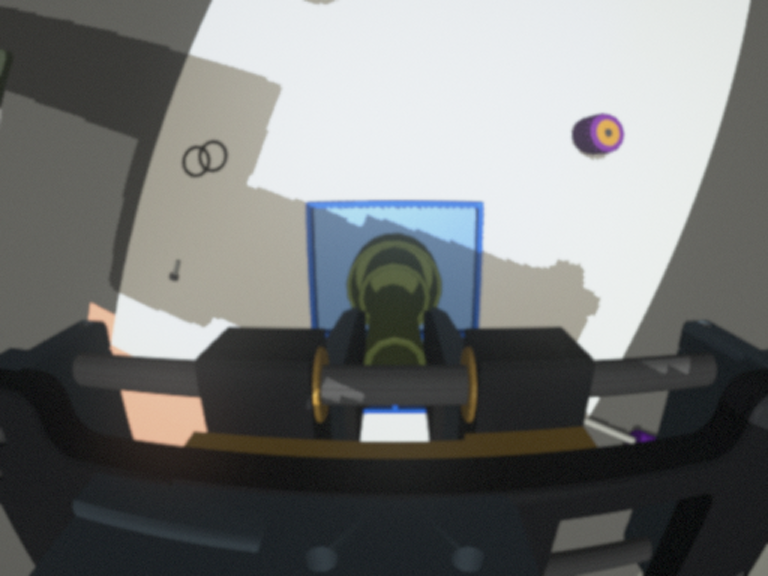

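The small canister is at column 395 and the medium rim is centred at about column 394, so they line up. Lowering gently.

```bash
python3 -m inch '[{"x":0,"y":0,"z":0.9,"yaw":0,"gripper":-1},{"x":0,"y":0,"z":0.8,"yaw":0,"gripper":-1},{"x":0,"y":0,"z":0.8,"yaw":0,"gripper":-1},{"x":0,"y":0,"z":0.4,"yaw":0,"gripper":-1},{"x":0,"y":0,"z":0,"yaw":0,"gripper":-1},{"x":0,"y":0,"z":0,"yaw":0,"gripper":-1}]'
```

```text
time_s: 27.42
ee_pos: [521.3, 36.1, 142.8]
ee_rot: [-180.0, -0.0, 112.1]
force: [0.1, -0.0, -0.1]
gripper_width: 22.9
```

```bash
python3 -m inch '[{"x":0,"y":0,"z":0.9,"yaw":0,"gripper":-1},{"x":0,"y":0,"z":0.9,"yaw":0,"gripper":-1},{"x":0,"y":0,"z":0.9,"yaw":0,"gripper":-1},{"x":0,"y":0,"z":0.9,"yaw":0,"gripper":-1},{"x":0,"y":0,"z":0.6,"yaw":0,"gripper":-1},{"x":0,"y":0,"z":0.2,"yaw":0,"gripper":-1},{"x":0,"y":0,"z":0,"yaw":0,"gripper":-1},{"x":0,"y":0,"z":0,"yaw":0,"gripper":-1},{"x":0,"y":0,"z":0,"yaw":0,"gripper":-1}]'
python3 -m inch '[{"x":0,"y":0,"z":0.1,"yaw":0,"gripper":-1},{"x":0,"y":0,"z":0.05,"yaw":0,"gripper":-1},{"x":0,"y":0,"z":0,"yaw":0,"gripper":-1},{"x":0,"y":0,"z":0,"yaw":0,"gripper":-1}]'
```

```text
time_s: 28.17
ee_pos: [521.8, 36.1, 99.6]
ee_rot: [179.9, 0.0, 112.1]
force: [0.4, -0.5, -1.1]
gripper_width: 22.8
time_s: 28.5
ee_pos: [521.5, 36.1, 97.9]
ee_rot: [180.0, 0.0, 112.1]
force: [0.1, 0.4, -0.1]
gripper_width: 22.9
```

```bash
python3 -m inch '[{"x":0,"y":0,"z":0.1,"yaw":0,"gripper":-1},{"x":0,"y":0,"z":0.1,"yaw":0,"gripper":-1},{"x":0,"y":0,"z":0.05,"yaw":0,"gripper":-1},{"x":0,"y":0,"z":0,"yaw":0,"gripper":-1},{"x":0,"y":0,"z":0,"yaw":0,"gripper":-1}]'
```

```text
time_s: 28.92
ee_pos: [521.4, 36.1, 95.2]
ee_rot: [-180.0, -0.0, 112.1]
force: [0.2, 0.6, -0.4]
gripper_width: 23.0
```

```bash
python3 -m inch '[{"x":0,"y":0,"z":0.06,"yaw":0,"gripper":-1},{"x":0,"y":0,"z":0,"yaw":0,"gripper":-1},{"x":0,"y":0,"z":0,"yaw":0,"gripper":-1}]'
```

```text
time_s: 29.17
ee_pos: [521.5, 36.1, 95.1]
ee_rot: [180.0, 0.0, 112.1]
force: [-0.9, 0.2, 5.0]
gripper_width: 23.1
```

```bash
python3 -m inch '[{"x":0,"y":0,"z":0,"yaw":0,"gripper":-0.16},{"x":0,"y":0,"z":0,"yaw":0,"gripper":-0.16},{"x":0,"y":0,"z":0,"yaw":0,"gripper":-0.16},{"x":0,"y":0,"z":0,"yaw":0,"gripper":-0.16},{"x":0,"y":0,"z":-1.5,"yaw":0,"gripper":-0.16},{"x":0,"y":0,"z":-3,"yaw":0,"gripper":-0.16},{"x":0,"y":0,"z":-3.3,"yaw":0,"gripper":-0.16},{"x":0,"y":0,"z":-3.3,"yaw":0,"gripper":-0.16},{"x":0,"y":0,"z":-2,"yaw":0,"gripper":-0.16}]'
python3 -m inch '[{"x":2,"y":-2,"z":0,"yaw":0,"gripper":0},{"x":3,"y":-2,"z":0,"yaw":0,"gripper":0},{"x":3,"y":-2,"z":0,"yaw":0,"gripper":0},{"x":3,"y":-2,"z":0,"yaw":0,"gripper":0},{"x":3,"y":-2,"z":0,"yaw":0,"gripper":0},{"x":3,"y":-2,"z":0,"yaw":0,"gripper":0},{"x":3,"y":-1,"z":0,"yaw":0,"gripper":0},{"x":3,"y":0,"z":0,"yaw":0,"gripper":0},{"x":2,"y":0,"z":0,"yaw":0,"gripper":0},{"x":0,"y":0,"z":0,"yaw":0,"gripper":0},{"x":0,"y":0,"z":0,"yaw":0,"gripper":0}]'
python3 - <<'E'
from m import *
t=grab('top');s=grab('side'); go([0,0,0])
a=t['pixels'][80:300,130:420]; b=s['pixels'][140:300,130:420]
im=np.vstack([cv2.resize(np.array(x),(580,int(x.shape[0]*580/x.shape[1]))) for x in (a,b)])
im=cv2.resize(im,None,fx=.78,fy=.78); cv2.imwrite('pics/final.png',cv2.cvtColor(im,cv2.COLOR_RGB2BGR)); print(im.shape)
for k,c in(('brass',BR),('olive',OL)): print([(x[0].tolist(),x[1][4]) for x in blobs(t,*c,12)[0]],[(x[0].tolist(),x[1][4]) for x in blobs(s,*c,12)[0]])
E
```

```text
time_s: 29.92
ee_pos: [522.5, 36.2, 229.0]
ee_rot: [179.7, 0.1, 112.1]
force: [1.0, 0.3, 0.1]
gripper_width: 38.4
time_s: 30.83
ee_pos: [306.5, 219.1, 225.6]
ee_rot: [-180.0, 0.0, 112.3]
force: [0.2, 0.2, -0.4]
gripper_width: 45.8
t 30.93 pos [307.1 218.2 225.5] rot [-180.     0.   112.1] w 45.1 F [-0.3 -0.8  0.3] -> shift cm [ -8.64 -36.65  22.56]
(593, 452, 3)
[([2.6, 151.9], 50), ([176.7, 177.4], 23), ([250.6, 189.9], 34), ([260.0, 209.9], 68)] [([265.2, 201.9], 29), ([246.0, 211.9], 62)]
[([377.1, 163.7], 907), ([492.8, 181.7], 1103), ([230.5, 210.3], 372), ([499.1, 245.8], 931), ([498.1, 309.1], 1020)] [([236.0, 194.9], 653), ([10.7, 188.8], 69), ([17.3, 253.4], 732), ([379.8, 306.9], 2992)]
```

View pics/final.png

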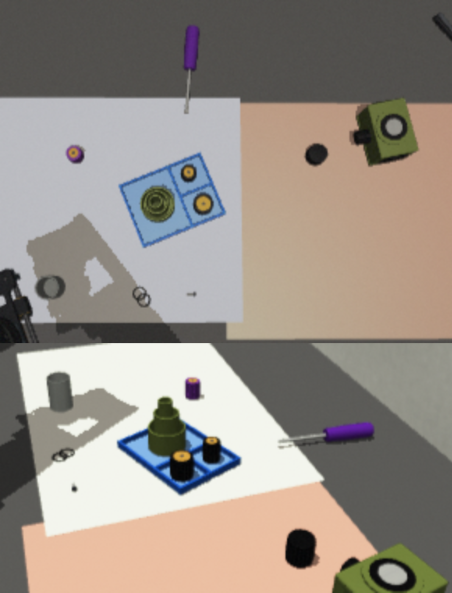

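The last picture shows the nested stack upright in the big bay ((158,203) from above, (166,425) from the side). Both brass knobs stand in their bays at (188,173) and (203,203). The bare canister, plain knob, housing, screwdriver and purple knob haven't visibly moved. Handing in.

```bash
python3 -c "
from workcell import env; print(env.job_done())"
```

```text
the job is handed in; nothing more can be done
None
```

The tray is packed and the job is handed in, at about 31 s of the 107 s allowed. The large, medium and small olive canisters went in that order into the big bay, each nested in the last. Each brass-faced knob stands in its own small bay.

- **Setting down:** I lowered each part until the wrist felt about 5–8 N, then opened the fingers and lifted. Each of these contacts came at the height expected for that part.
- **Final pictures:** The top and side views show everything upright in its bay with the gripper well clear. The bare canister, plain knob, housing, screwdriver and purple look-alike show no visible movement. The measured positions of the purple knob (top view) and the housing (both views) are essentially unchanged.
- **Disagreements:** The wrist camera put the tray about 3 mm further along its y than the top camera did. It also put the large canister about 2 mm from where the release pose implied. Both were well within the clearances.
- **Refused calls:** My first two moves were refused for missing row keys, which cost no time and moved nothing.

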